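Pin down the hold-down bar of a sloping modelling easel

TASK

Swing the hold-down bar of the sloping modelling easel down the slope over the clay plaque until it stops inside the fork, then take the long plain pin out of the wooden block and push it down through the fork and the bar until its head sits fully home on the fork, and let go. Leave the short pin and the collared pin in the block, and do not push about or knock over the other things on the table.

Things in the scene. Friction and masses are not known exactly. Their poses are not given: they have to be found in the camera images.
- bar (a joint): Angle (rad) of the aluminium hold-down bar on its pivot. 0 = closed: the bar lies in the fork against its stop and the holes line up; it grows as the bar swings up the slope (counter-clockwise seen looking down onto the board), to 1.15. It starts open, at 0.5 to 0.95. The hinge is stiff: the bar stays where it is left; moving it down the slope takes 1 to 5 N at the knob.
- bar_pivot (a point): Point on the hinge axis of the bar, at the knob's half height (24 mm above the bar's top face). Its z axis is the hinge axis: square to the easel's board, upward, leaning 35 degrees from vertical, away from the robot. It turns with the bar: its -y axis points along the bar to the knob.
- bar_knob (a point): Middle of the black upright round knob on the bar, 20 mm across and 48 mm tall, half-way up it; 150 mm from the pivot along the bar. Its z axis runs up the knob, square to the board. The bar is 24 mm wide, 14 mm thick and its top face is 24 mm below this point.
- lug_hole (a point): Centre of the upper mouth of the hole (19.5 mm) in the lug (36 mm square, 14 mm thick) at the bar's free end, 245 mm from the pivot. z axis along the hole, upward.
- fork_mouth (a point): Centre of the hole's mouth on the top face of the steel fork at the board's left edge (seen from the robot); the underside of the pin's head seats here. z axis up out of the hole, leaning 35 degrees away from the robot; x up the slope; y across the board towards the pivot. Two cheeks 46 mm square, 12 mm thick, gap 18 mm, holes 18.5 mm, 42 mm deep in all, open below. A web joins them downhill.
- long_pin_center (a point): Middle of the long plain steel pin (116 mm). z axis from tip to head. Shank 16 mm thick, 70 mm long, conical tip (8 mm long, to 8 mm across); then a flange 34 mm across, 6 mm thick; then a round grip 24 mm across, 40 mm long, its middle 38 mm from this point towards the head. 0.2 to 0.35 kg. Stands tip down in a 40 mm deep hole in any of the block's three places.
- long_pin_seat (a point): Underside of the long pin's flange, on the pin's axis (12 mm from its middle towards the head); z axis as above. Fully home, this point meets fork_mouth.
- long_pin: The long pin itself; origin at the centre of its tip, z axis up to the head.
- short_pin_center (a point): Middle (82 mm long in all) of the short pin: the same head and flange but a shank of only 36 mm, all of it inside the block, so that its flange rests on the block. Stays in the block.
- collar_pin_center (a point): Middle (116 mm long in all) of the collared pin: the same head and flange but the upper 28 mm of its shank is a collar 26 mm thick, seen above the block. Stays in the block.
- block: Wooden block 175 x 56 x 50 mm, fixed, at the left or at the right of the easel; origin at the centre of its underside, x axis along its length. Three upright holes at -58, 0 and 58 mm along x, 40 mm deep, with one pin in each.
- easel: Sloping easel, fixed; origin on the table under the middle of its board, x axis horizontal, uphill (towards the robot, give or take 0.3 rad). The board, 200 x 230 mm, slopes 35 degrees, its high edge towards the robot and its low edge (68 mm above the table) beyond and its top face 125 mm above the table at the middle.
- caddy: Wooden box of modelling tools, 170 x 100 mm, tools up to 135 mm high, fixed, on the other side of the easel from the block; origin under its centre.
- glaze_jar: Glaze jar, 64 mm across, 100 mm tall, loose; origin under its centre.
- figure: Terracotta figure, 72 mm across, 150 mm tall, loose; origin under its centre.
- bowl: White bowl, 90 mm across, 45 mm tall, loose; origin under its centre.
- wood_rib: Flat wooden rib 100 x 45 x 8 mm, loose; origin under its centre.
- brush: Flat brush about 200 mm long lying on the table, loose; x axis along it.
- mug: Mug, 76 mm across, 85 mm tall, loose; origin under its centre.
- clay_brick: Block of clay 120 x 70 x 50 mm, loose; origin under its centre.
Things that resemble listed ones, but are neither listed nor needed, are in the scene too. What is shaped like the long_pin but green is not meant.

How it is judged:
On the way, in this order (a step that is already met when the one before it is completed fails the run):
1. the bar is swung home against its stop in the fork (value of joint bar below 0.03 rad), for 0.2 s.
2. the long pin is through fork and bar with its head home on the fork (distance between long_pin_seat and fork_mouth below 0.006 m and angle between the z axis of long_pin_center and the z axis of fork_mouth, either way round below 0.1 rad and value of joint bar below 0.03 rad), for 0.2 s.
At the end, for the whole second after the job is handed in: Bar closed within 0.03 rad; long pin through fork and lug, its head's underside within 6 mm of the fork mouth, axis within 0.1 rad of the hole's, at rest (under 20 mm/s); other two pins within 30 mm and loose bystanders within 50 mm of where they stood (all of step 2 and linear speed of long_pin below 0.02 m/s and distance of each of short_pin_center, collar_pin_center from where it was at the start of the episode below 0.03 m and distance of each of glaze_jar, figure, bowl, wood_rib, brush, mug, clay_brick from where it was at the start of the episode below 0.05 m); the robot touches nothing.
It fails at once if the short or the collared pin is taken out of the block (distance of any of short_pin_center, collar_pin_center from where it was at the start of the episode above 0.03 m).
It fails at once if a bystander is pushed about (distance of any of glaze_jar, figure, bowl, wood_rib, brush, mug, clay_brick from where it was at the start of the episode above 0.05 m).
It fails at once if a bystander is knocked over (angle between any of glaze_jar, figure, bowl, wood_rib, mug, clay_brick's own z axis and vertical above 0.6 rad).
It also fails if it takes over 58 s, if anything falls off the work surface, if the arm or the gripper's body presses on something with over 40 N, if the wrist force passes 120 N, or if a joint passes its speed limit or range.

ROBOT

A 6-joint arm with a two-finger parallel gripper is mounted at the origin on the work surface. World frame = base frame: x ahead of the robot, y to its left, z up, the work surface at z = 0. Lengths are in m, angles in rad, forces in N, time in s.
With the tool pointing down it reaches from about 0.275 to 0.875 m from the base axis. Payload 12.5 kg.
Tool frame: the origin (TCP) lies at the very end of the fingers, on their centre line; the grasp point (between the pads) lies 19 mm behind it; x points along the fingers, y is the direction in which the jaws open and shut, and the axes are right-handed (so a half turn about x gives the same grasp; the last joint's range is limited). The gripper opens to 85 mm and grips with 20 to 120 N. Pads are 22 mm wide; open, the fingers measure 114 mm over their backs; the gripper's body (76 mm by 85 mm) begins 54 mm behind the grasp point. The pads swing forward as they close: fully open they stand 13 mm farther back than shut.
Start: joints at [1.069, 0.351, 1.652, -0, 1.139, -0.085], TCP at [0.223, 0.503, 0.231] pointing down, gripper open.
Joint ranges: [-2.75, 2.75], [-0.79, 2.1], [0.01, 2.65], [-1.57, 4.71], [0.07, 3.14], [-2.87, 2.87]. Speed limits (rad/s): [2.22, 2.22, 2.79, 3.14, 3.14, 3.14].

INTERFACE

Orientations are given as a 3x3 rotation matrix whose columns are the frame's x, y, z axes.
In Python, from bench import manip gives the robot as it stands. Calls block until the motion is done:
- manip.move_ptp(position, orientation): joint-space move of the TCP to a pose.
- manip.move_l(position, attitude=None, max_speed=0.15): straight line of the TCP; attitude=None keeps the orientation; max_speed is the mean speed in m/s.
- manip.move_j(angles): joint-space move.
- manip.set_gripper(opening, effort=None): opening from 0.0 (shut) to 1.0 (fully open); effort is the grip in N (None keeps the last); returns when the fingers have stopped.
- manip.dwell(seconds).
- manip.inverse_kinematics(position, orientation): joint angles nearest the present ones, or None.
- manip.grab_frame(name): name is "scene" or "top" or "wrist"; returns (picture, depth): 400x640x3 uint8, red, green, blue; 400x640 float32, m along the optical axis (not along the pixel's ray), 0 where there is no reading.
- manip.get_calibration(name): a dict with "camera_matrix" (3x3 intrinsics, pixels), "R" (3x3) and "t" (3): a world point X has camera coordinates R X + t. Camera axes: x right, y down, z forward; pixel columns grow to the right and rows downward; lengths in m; the calibration is good to about 2 mm. The wrist camera is an equidistant fisheye: a pixel r from the principal point sees the ray r / f radians off the axis. A picture is of the moment at which its call begins: read the wrist's pose just before it. get_calibration takes no time and is no camera call; for the wrist camera it gives the pose at the moment of the call.
A pose or a line that the arm cannot do raises manip.Unreachable and nothing moves.
- manip.sign_off(): hands the job in, once; it reports no verdict.
Trained networks look in the newest picture that a camera, given by its name, has taken for a name from the list of things; names that differ only in an ending like _2 or _b are one class to them, and where a whole thing is asked for, a point or a joint stands for the part that bears it (a point fixed in the world has none). Each returns a list of dicts, best first, with "confidence" (0 to 1); they miss things now and then, are a little off and sometimes report something else, mostly with a low value. They report only what shows in the picture. A call takes as long as a camera call. They do not tell look-alikes from the thing itself.
- manip.look_for(camera, name): "at" ([x, y, z] in m, in world coordinates, good to about 4 mm: the middle of the surface that is visible of it).
Readings, each from a call of its own:
- manip.current_time(): time.
- manip.current_qpos(): joint angles.
- manip.current_joint_vel(): joint speeds.
- manip.current_joint_torque(): joint torques, N m.
- manip.current_ee_pos(): TCP position.
- manip.current_tcp_rot(): TCP orientation.
- manip.current_force(): force on the tool from outside, world axes, zero at the start.
- manip.current_ft_torque(): the same for the moment, N m.
- manip.current_grip_width(): opening from 0.0 (shut) to 1.0 (fully open).
Only numpy, scipy, OpenCV 4.12 (cv2) and the standard library are available. Lean on these libraries where they do the work, as an engineer would, in place of code of your own. Each camera call takes 0.05 s, during which the arm holds its last target. There are 200 camera calls.

## Working session

There is one attempt and no reset: what is moved stays moved. The work goes in short steps, each a Python script; the robot and the scene stay as the last script left them, time stands still between calls to the robot, and variables do not carry over. Pictures are saved under pics/ and viewed, about 8 in all and at most 12, crops included, and the job is handed in when it is done.

```bash
mkdir -p pics; ls; python3 - <<'E'
from bench import manip
import cv2,numpy as np
for c in("scene","top"):
    p,d=manip.grab_frame(c); cv2.imwrite(f"pics/{c}0.png",p[:,:,::-1]); np.savez(f"{c}0.npz",p=p,d=d)
    k=manip.get_calibration(c); print(c,k)
    for n in ["bar_knob","lug_hole","fork_mouth","long_pin","short_pin_center","collar_pin_center","block","easel","caddy","figure","glaze_jar","bar_pivot"]:
        try: print(n,[(np.round(r["at"],3).tolist(),round(r["confidence"],2)) for r in manip.look_for(c,n)])
        except Exception as e: print(n,e)
print(manip.current_time())
E
```

```text
pics
scene {'camera_matrix': array([[441.99868288,   0.        , 325.48163888],
       [  0.        , 441.99868288, 201.30204834],
       [  0.        ,   0.        ,   1.        ]]), 'R': array([[-0.8626398 ,  0.50566417, -0.01250254],
       [ 0.43408325,  0.72738493, -0.5314912 ],
       [-0.2596619 , -0.46391261, -0.84697154]]), 't': array([ 0.47807844, -0.16297423,  1.50892965])}
bar_knob [([0.496, 0.003, 0.2], 0.78)]
lug_hole [([0.494, 0.003, 0.194], 0.68)]
fork_mouth [([0.51, 0.021, 0.139], 0.86), ([0.708, 0.285, 0.067], 0.62), ([0.495, 0.004, 0.19], 0.46)]
long_pin [([0.61, 0.288, 0.093], 0.65), ([0.516, 0.27, 0.083], 0.59), ([0.534, 0.375, 0.11], 0.44)]
short_pin_center [([0.597, 0.376, 0.082], 0.51), ([0.534, 0.374, 0.112], 0.21)]
collar_pin_center [([0.482, 0.368, 0.1], 0.56), ([0.51, 0.022, 0.139], 0.27)]
block [([0.547, 0.379, 0.05], 0.66)]
easel [([0.741, -0.081, 0.011], 0.66), ([0.521, 0.032, 0.13], 0.59)]
caddy [([0.468, -0.358, 0.041], 0.56), ([0.598, -0.499, 0.05], 0.37)]
figure [([0.709, 0.286, 0.068], 0.72)]
glaze_jar [([0.702, -0.249, 0.071], 0.72), ([0.547, 0.37
[... 491 characters left out ...]
5333267])}
bar_knob [([0.485, -0.003, 0.195], 0.61)]
lug_hole [([0.48, -0.005, 0.196], 0.86), ([0.397, -0.496, 0.016], 0.61)]
fork_mouth [([0.507, 0.009, 0.146], 0.75), ([0.587, -0.512, 0.05], 0.71), ([0.585, 0.511, 0.042], 0.18)]
long_pin [([0.528, 0.361, 0.108], 0.67), ([0.512, 0.256, 0.104], 0.39)]
short_pin_center [([0.472, 0.354, 0.106], 0.39)]
collar_pin_center [([0.472, 0.355, 0.105], 0.48)]
block [([0.521, 0.358, 0.052], 0.83)]
easel [([0.492, 0.0, 0.135], 0.98)]
caddy [([0.47, -0.37, 0.016], 0.87), ([0.53, 0.36, 0.111], 0.44)]
figure [([0.692, 0.263, 0.07], 0.58)]
glaze_jar [([0.689, -0.258, 0.098], 0.55)]
bar_pivot [([0.485, -0.008, 0.195], 0.69), ([0.585, 0.512, 0.044], 0.67)]
1.3
```

View pics/scene0.png

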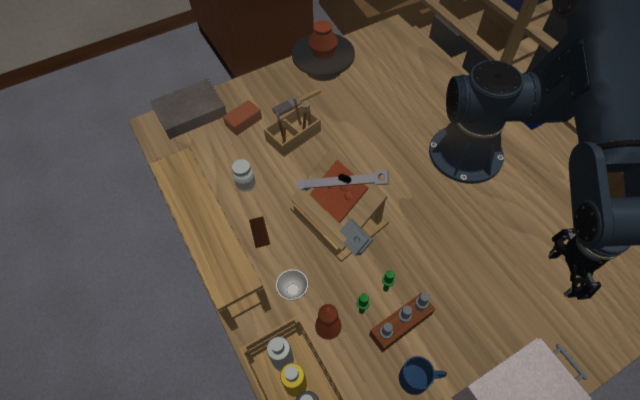

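View pics/top0.png

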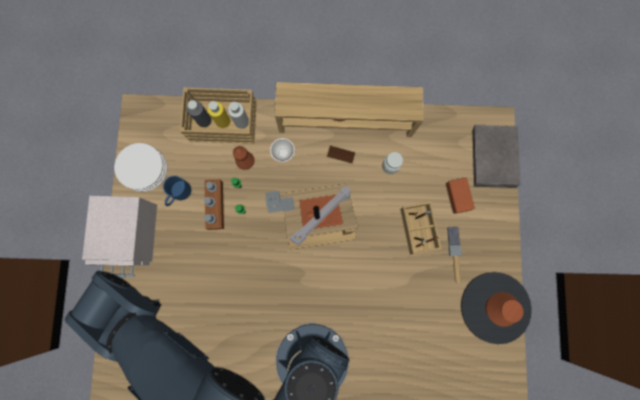

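```bash
cat > h.py <<'E'
import numpy as np,cv2
from bench import manip
def cloud(c,d,k):
    K=np.array(k["camera_matrix"]);R=np.array(k["R"]);t=np.array(k["t"])
    v,u=np.indices(d.shape).astype(float)
    if c=="wrist":
        x=(u-K[0,2])/K[0,0];y=(v-K[1,2])/K[1,1];r=np.hypot(x,y)+1e-9
        s=np.tan(np.minimum(r,1.5))/r; x,y=x*s,y*s
    else: x=(u-K[0,2])/K[0,0];y=(v-K[1,2])/K[1,1]
    P=np.stack([x*d,y*d,d],-1)
    P=(P-t)@R; P[d<=0]=np.nan
    return P
def proj(c,X,k):
    K=np.array(k["camera_matrix"]);p=np.array(k["R"])@X+k["t"]
    x,y=p[0]/p[2],p[1]/p[2]
    if c=="wrist":
        r=np.hypot(x,y)+1e-9;s=np.arctan(r)/r;x,y=x*s,y*s
    return np.array([K[0,0]*x+K[0,2],K[1,1]*y+K[1,2]])
E
python3 - <<'E'
from h import *
for c in("scene","top"):
    f=np.load(f"{c}0.npz");P=cloud(c,f["d"],manip.get_calibration(c))
    X=P.reshape(-1,3);X=X[~np.isnan(X[:,0])]
    m=(X[:,0]>.4)&(X[:,0]<.67)&(X[:,1]>.31)&(X[:,1]<.43)&(abs(X[:,2]-.05)<.008)
    print(c,m.sum(),cv2.minAreaRect(X[m][:,:2].astype(np.float32)),X[m].mean(0))
    for n,uv in dict(scene=dict(piv=(305,183),lug=(381,177),knob=(345,178),fork=(352,238),p1=(387,327),p2=(406,311),p3=(423,297)),top=dict(piv=(345,190),lug=(298,238),knob=(317,212),fork=(282,202),p1=(210,187),p2=(210,203),p3=(210,219)))[c].items():
        print(n,np.round(np.nanmedian(P[uv[1]-1:uv[1]+2,uv[0]-1:uv[0]+2].reshape(-1,3),0),3))
    b=X[(X[:,2]<.01)&(X[:,0]>.3)&(X[:,0]<.6)&(abs(X[:,1])<.3)];print("table z",np.median(b[:,2]))
k=manip.get_calibration("wrist");print(k,manip.current_ee_pos(),manip.current_tcp_rot())
R=np.array(manip.current_tcp_rot());print("cam in tool",R.T@(-np.array(k["R"]).T@k["t"]-manip.current_ee_pos()),"optax",R.T@np.array(k["R"])[2],"camdown",R.T@np.array(k["R"])[1])
E
```

```text
scene 998 ((0.5333559513092041, 0.36657750606536865), (0.17680805921554565, 0.05684348940849304), 4.861458778381348) [0.54435446 0.37113854 0.05087966]
piv [ 0.57  -0.088  0.141]
lug [ 0.303 -0.065  0.003]
knob [0.496 0.008 0.225]
fork [0.549 0.135 0.141]
p1 [0.593 0.372 0.097]
p2 [0.538 0.368 0.128]
p3 [0.48  0.361 0.127]
table z 0.0010275563265016725
top 577 ((0.533498227596283, 0.36877381801605225), (0.1759878545999527, 0.058219410479068756), 4.803507328033447) [0.53315732 0.36434464 0.05065942]
piv [ 0.579 -0.095  0.136]
lug [0.411 0.056 0.177]
knob [ 0.489 -0.003  0.224]
fork [0.534 0.117 0.115]
p1 [0.582 0.369 0.091]
p2 [0.525 0.361 0.102]
p3 [0.469 0.355 0.117]
table z 0.00092999404095686
{'camera_matrix': array([[309.70691629,   0.        , 317.56876505],
       [  0.        , 309.70691629, 202.04744076],
       [  0.        ,   0.        ,   1.        ]]), 'R': array([[ 4.05567052e-01,  9.14064949e-01,  7.97493092e-04],
       [ 8.70177193e-01, -3.86361031e-01,  3.05805177e-01],
       [ 2.79833913e-01, -1.23330544e-01, -9.52093776e-01]]), 't': array([-0.55046577, -0.03844077,  0.37925149])} [0.22263641 0.50291476 0.23129374] [[ 2.42535648e-05  4.04835491e-01  9.14389537e-01]
 [ 1.13437628e-05  9.14389537e-01 -4.04835491e-01]
 [-1.00000000e+00  2.01913218e-05  1.75848481e-05]]
cam in tool [-0.14198501  0.00024337 -0.07891369] optax [9.52099163e-01 4.95316987e-04 3.05789041e-01] camdown [-0.30578845 -0.0009997   0.95209896]
```

```bash
python3 - <<'E'
from h import *
Rz=lambda a:np.array([[0,-np.sin(a),np.cos(a)],[0,np.cos(a),np.sin(a)],[-1,0,0]])  # tool z heading a
manip.move_ptp([0.50,0.2,0.27],Rz(np.pi/2))
k=manip.get_calibration("wrist");p,d=manip.grab_frame("wrist");np.savez("w1.npz",p=p,d=d,**k)
c=proj("wrist",np.array([.533,.367,.08]),k).astype(int);print(c)
y0,x0=max(c[1]-70,0),max(c[0]-110,0)
im=cv2.resize(p[y0:y0+140,x0:x0+220,::-1],None,fx=3.4,fy=3.4,interpolation=cv2.INTER_CUBIC);cv2.imwrite("pics/w1.png",im)
manip.move_ptp([0.42,0.03,0.34],Rz(0))
k=manip.get_calibration("wrist");p,d=manip.grab_frame("wrist");np.savez("w2.npz",p=p,d=d,**k)
cv2.imwrite("pics/w2.png",p[:,:,::-1]);print(manip.current_time(),manip.current_qpos())
E
```

```text
[292 301]
4.8833 [-3.84617583e-02  4.97799362e-03  1.80035889e+00  9.21980958e-05
  1.33660148e+00 -1.61141849e+00]
```

View pics/w1.png

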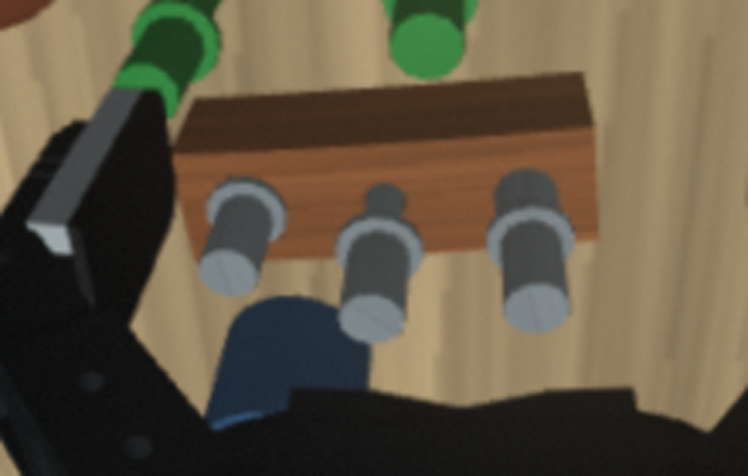

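View pics/w2.png

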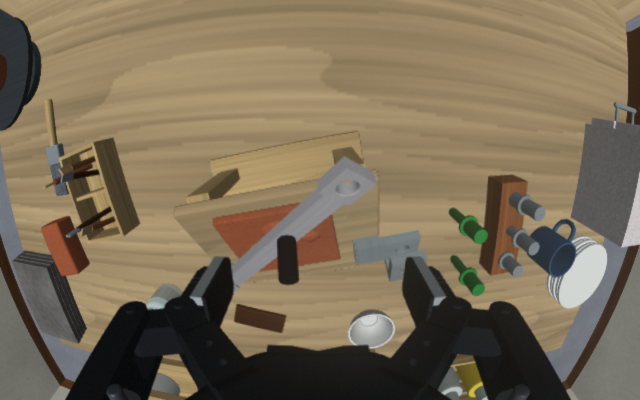

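```bash
python3 - <<'E'
from h import *
f=np.load("w2.npz");P=cloud("wrist",f["d"],f)
im=f["p"][150:300,210:450,::-1];cv2.imwrite("pics/w2c.png",cv2.resize(im,None,fx=3.3,fy=3.3,interpolation=cv2.INTER_CUBIC))
def plane(uvs,r=2):
    X=np.concatenate([P[v-r:v+r+1,u-r:u+r+1].reshape(-1,3) for u,v in uvs]);X=X[~np.isnan(X[:,0])]
    c=np.median(X,0);n=np.linalg.svd(X-c)[2][2];n*=np.sign(n[2]);return c,n,np.std((X-c)@n)
for n,uv in dict(clay=[(235,225),(255,240),(325,250),(330,240),(245,225),(310,255)],board=[(190,215),(205,225),(365,210),(370,225),(310,205+60)],bar=[(320,200),(305,212),(290,225),(270,240),(252,258)],lug=[(335,178),(352,170),(362,183),(345,197)],fork=[(370,250),(410,242),(390,245),(365,245)]).items():
    c,nn,s=plane(uv);print(n,c.round(4),nn.round(3),"tilt",np.degrees(np.arccos(nn[2])).round(1),"yaw",np.arctan2(nn[1],nn[0]).round(3),s.round(4),c@nn)
for n,uv in dict(knobtop=(287,240),hole=(347,187),forkblk=(405,268)).items(): print(n,P[uv[1],uv[0]].round(3))
E
```

```text
clay [ 0.4964 -0.0096  0.1478] [0.571 0.1   0.815] tilt 35.5 yaw 0.172 0.0009 0.4031424621748664
board [0.4709 0.0202 0.152 ] [0.562 0.101 0.821] tilt 34.8 yaw 0.177 0.002 0.3913528669330914
bar [0.4543 0.0042 0.2027] [ 0.166 -0.398  0.902] tilt 25.5 yaw -1.175 0.0012 0.25682098117481716
lug [0.4019 0.057  0.2315] [0.526 0.112 0.843] tilt 32.5 yaw 0.209 0.0012 0.4129652604265125
fork [0.5137 0.112  0.127 ] [0.354 0.036 0.934] tilt 20.9 yaw 0.103 0.0016 0.30480299803297645
knobtop [0.471 0.    0.201]
hole [0.413 0.057 0.214]
forkblk [0.417 0.074 0.353]
```

View pics/w2c.png

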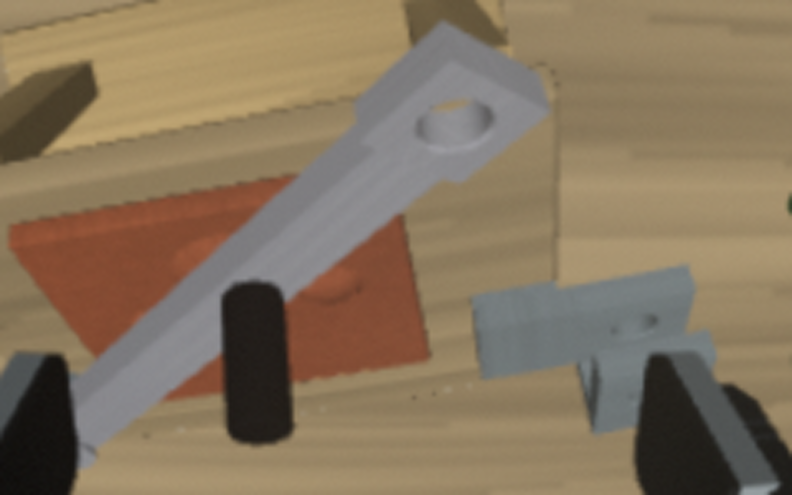

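```bash
python3 - <<'E'
from h import *
src={}
for c in("scene","top"):
    f=np.load(f"{c}0.npz");src[c]=(cloud(c,f["d"],manip.get_calibration(c)),f["p"])
f=np.load("w2.npz");src["w"]=(cloud("wrist",f["d"],f),f["p"])
ph=.175;t=np.radians(35)
def fr(ph):
    n=np.array([np.sin(t)*np.cos(ph),np.sin(t)*np.sin(ph),np.cos(t)])
    u=np.array([-np.cos(t)*np.cos(ph),-np.cos(t)*np.sin(ph),np.sin(t)])  # uphill
    return n,u,np.cross(n,u)
n,u,y=fr(ph);print("n",n,"u",u,"y",y)
B=np.stack([u,y,n],1)
for c,(P,im) in src.items():
    m=(P[...,0]>.3)&(P[...,0]<.68)&(P[...,1]>-.16)&(P[...,1]<.2)&(P[...,2]>.05)&(P[...,2]<.3)
    X=P[m];C=im[m].astype(int);Q=X@B
    sat=C.max(1)-C.min(1);grey=(sat<28)&(C.max(1)>70)
    # clay plane refine
    red=(C[:,0]-C[:,2]>60)&(C[:,1]<0.6*C[:,0])
    h0=np.median(Q[red,2]);A=X[red&(abs(Q[:,2]-h0)<.003)];cc=A.mean(0);nn=np.linalg.svd(A-cc)[2][2];nn*=np.sign(nn[2]);print(c,"clay h",h0,"n",nn.round(3),np.degrees(np.arccos(nn[2])).round(2),np.arctan2(nn[1],nn[0]).round(3),len(A))
    black=(C.max(1)<45)&(Q[:,2]>h0+.02)
    print(" knob blk n",black.sum(),"med",np.median(Q[black],0).round(4),"hmax",np.percentile(Q[black,2],98).round(4))
    G=Q[grey];hist=np.histogram(G[:,2]-h0,bins=np.arange(-.06,.06,.004));print(" greyhist",dict(zip((hist[1][:-1]*1000).round().astype(int).tolist(),hist[0].tolist())))
    fk=G[(G[:,1]>.08)&(G[:,0]<G[:,0].max()-.08)]
    print(" fork pts",len(fk),np.percentile(fk,[2,50,98],axis=0).round(4).tolist())
    np.save(f"G_{c}.npy",G)
E
```

```text
n [0.56481594 0.09986433 0.81915204] u [-0.80664076 -0.14262104  0.57357644] y [ 1.74108138e-01 -9.84726539e-01 -1.38777878e-17]
scene clay h 0.40391655889258116 n [0.565 0.102 0.819] 35.04 0.178 1065
 knob blk n 75 med [-0.2728  0.0803  0.4671] hmax 0.4762
 greyhist {-60: 0, -56: 0, -52: 0, -48: 0, -44: 0, -40: 0, -36: 0, -32: 0, -28: 0, -24: 1, -20: 1, -16: 6, -12: 10, -8: 18, -4: 15, 0: 79, 4: 155, 8: 43, 12: 20, 16: 161, 20: 420, 24: 191, 28: 35, 32: 185, 36: 97, 40: 3, 44: 0, 48: 0, 52: 0}
 fork pts 413 [[-0.3887, 0.0905, 0.4038], [-0.3386, 0.154, 0.4265], [-0.29, 0.2062, 0.4315]]
top clay h 0.4039681004991622 n [0.566 0.098 0.819] 35.05 0.171 419
 knob blk n 42 med [-0.2666  0.0855  0.4603] hmax 0.4753
 greyhist {-60: 0, -56: 0, -52: 0, -48: 0, -44: 1, -40: 1, -36: 0, -32: 0, -28: 1, -24: 1, -20: 2, -16: 0, -12: 26, -8: 20, -4: 31, 0: 67, 4: 125, 8: 80, 12: 48, 16: 141, 20: 298, 24: 106, 28: 19, 32: 106, 36: 48, 40: 3, 44: 0, 48: 0, 52: 0}
 fork pts 366 [[-0.3866, 0.0926, 0.3946], [-0.3334, 0.1521, 0.4252], [-0.2682, 0.2063, 0.4308]]
w clay h 0.40151071601693944 n [0.562 0.102 0.82 ] 34.87 0.18 2857
 knob blk n 830 med [-0.2667  0.0829  0.4526] hmax 0.4717
 greyhist {-60: 0, -56: 3, -52: 1, -48: 1, -44: 0, -40: 1, -36: 0, -32: 0, -28: 0, -24: 1, -20: 1, -16: 6, -12: 81, -8: 139, -4: 214, 0: 231, 4: 955, 8: 477, 12: 573, 16: 573, 20: 3021, 24: 141, 28: 91, 32: 245, 36: 39, 40: 2, 44: 0, 48: 0, 52: 0}
 fork pts 1369 [[-0.3785, 0.0906, 0.4102], [-0.3112, 0.1287, 0.4234], [-0.2657, 0.1807, 0.4261]]
```

```bash
python3 - <<'E'
import numpy as np,cv2
H0=dict(scene=.40392,top=.40397,w=.4015)
for c in H0:
    G=np.load(f"G_{c}.npy");h=G[:,2]-H0[c]
    F=G[(h>.029)&(h<.042)];bq=G[(h>.016)&(h<.027)]
    F=F[np.abs(F[:,1]-np.median(F[:,1]))<.05]
    print(c,"forktop",len(F),np.median(F,0).round(4),np.percentile(F[:,:2],[2,98],axis=0).round(4).tolist(),cv2.minAreaRect(F[:,:2].astype(np.float32)))
    # bar: robust line fit
    vx,vy,x0,y0=cv2.fitLine(bq[:,:2].astype(np.float32),cv2.DIST_HUBER,0,.001,.001).ravel()
    d=np.array([vx,vy]);d*=-np.sign(d[1]);s=(bq[:,:2]-[x0,y0])@d;e=(bq[:,:2]-[x0,y0])@[-d[1],d[0]]
    k=abs(e)<.022;print("  bar med h",np.median(h[(h>.016)&(h<.027)]),"dir",d,"angle",np.arctan2(d[0],-d[1]),"ends",[(np.array([x0,y0])+d*q).round(4).tolist() for q in np.percentile(s[k],[.5,99.5])],np.ptp(np.percentile(s[k],[.5,99.5])))
E
```

```text
scene forktop 312 [-0.3829 -0.0486  0.4388] [[-0.4081, -0.072], [-0.3535, -0.0276]] ((-0.3807782530784607, -0.049847666174173355), (0.056468572467565536, 0.0461767204105854), 0.774646520614624)
  bar med h 0.021949814062311224 dir [ 0.6931391  -0.72080386] angle 0.76583505 ends [[-0.388, 0.2013], [-0.1975, 0.0033]] 0.27471423048410204
top forktop 168 [-0.379  -0.0518  0.4386] [[-0.4087, -0.0728], [-0.3515, -0.0294]] ((-0.38038474321365356, -0.05133797973394394), (0.05953092873096466, 0.044717706739902496), 1.3157470226287842)
  bar med h 0.021779981559619188 dir [ 0.68861204 -0.72512996] angle 0.7595733 ends [[-0.3853, 0.2051], [-0.1944, 0.0041]] 0.27723910364051674
w forktop 338 [-0.3675 -0.0382  0.4368] [[-0.408, -0.0728], [-0.3523, -0.0282]] ((-0.3805873990058899, -0.050302065908908844), (0.04677123948931694, 0.05783556401729584), 88.88670349121094)
  bar med h 0.021802345877909662 dir [ 0.7006594 -0.7134959] angle 0.7763213 ends [[-0.3711, 0.1894], [-0.1921, 0.0071]] 0.2555625530611514
```

```bash
cat >> h.py <<'E'
t_=np.radians(35);ph=.175
n=np.array([np.sin(t_)*np.cos(ph),np.sin(t_)*np.sin(ph),np.cos(t_)])
u=np.array([-np.cos(t_)*np.cos(ph),-np.cos(t_)*np.sin(ph),np.sin(t_)]);yv=np.cross(n,u)
B=np.stack([u,yv,n],1)
W=lambda a:B@np.array(a)
FORK=np.array([-.374,-.0504,.4383]);PIV=np.array([-.374,.1946])
def knob(th,h=.438): return W([PIV[0]+.150*np.sin(th),PIV[1]-.150*np.cos(th),h])
def ori(zdir):  # tool x=-n, tool z along zdir (u,y comps)
    z=W([zdir[0],zdir[1],0]);z/=np.linalg.norm(z);return np.stack([-n,np.cross(z,-n),z],1)
def kori(th,s): return ori([s*np.sin(th),-s*np.cos(th)])
E
python3 - <<'E'
from h import *
print("fork world",W(FORK),"t",manip.current_time())
for s in(1,-1):
    for th in(.765,.4,0,-.05): 
        for h in(.438,.52): 
            q=manip.inverse_kinematics(knob(th,h),kori(th,s));print(s,th,h,None if q is None else np.round(q,2))
for a in range(0,360,45):
    o=ori([np.cos(np.radians(a)),np.sin(np.radians(a))]);r=[]
    for h in(.46,.56): 
        q=manip.inverse_kinematics(W([FORK[0],FORK[1],h]),o);r.append(None if q is None else np.round(q,2).tolist())
    print("ins",a,r)
E
```

```text
fork world [0.54046742 0.14674102 0.14451675] t 4.8833
1 0.765 0.438 [-0.04  0.57  1.5  -0.12  1.67  2.19]
1 0.765 0.52 [-0.02  0.59  1.3  -0.12  1.85  2.18]
1 0.4 0.438 [ 0.02  0.66  1.42 -0.09  1.67  2.61]
1 0.4 0.52 [ 0.03  0.68  1.21 -0.09  1.86  2.6 ]
1 0 0.438 None
1 0 0.52 None
1 -0.05 0.438 None
1 -0.05 0.52 None
-1 0.765 0.438 [-0.04  0.57  1.5  -0.12  1.67 -0.95]
-1 0.765 0.52 [-0.02  0.59  1.3  -0.12  1.85 -0.96]
-1 0.4 0.438 [ 0.02  0.66  1.42 -0.09  1.67 -0.54]
-1 0.4 0.52 [ 0.03  0.68  1.21 -0.09  1.86 -0.54]
-1 0 0.438 [ 0.05  0.78  1.28 -0.07  1.68 -0.11]
-1 0 0.52 [ 0.05  0.8   1.07 -0.07  1.88 -0.12]
-1 -0.05 0.438 [ 0.05  0.8   1.26 -0.07  1.69 -0.06]
-1 -0.05 0.52 [ 0.06  0.82  1.05 -0.07  1.88 -0.07]
ins 0 [[0.18, 0.78, 1.23, 0.0, 1.74, 1.58], [0.18, 0.83, 0.94, 0.0, 1.98, 1.58]]
ins 45 [[0.18, 0.78, 1.23, 0.0, 1.74, 0.79], [0.18, 0.83, 0.94, 0.0, 1.98, 0.79]]
ins 90 [[0.18, 0.78, 1.23, 0.0, 1.74, 0.0], [0.18, 0.83, 0.94, 0.0, 1.98, 0.01]]
ins 135 [[0.18, 0.78, 1.23, 0.0, 1.74, -0.78], [0.18, 0.83, 0.94, 0.0, 1.98, -0.78]]
ins 180 [[0.18, 0.78, 1.23, 0.0, 1.74, -1.57], [0.18, 0.83, 0.94, 0.0, 1.98, -1.57]]
ins 225 [[0.18, 0.78, 1.23, 0.0, 1.74, -2.35], [0.18, 0.83, 0.94, 0.0, 1.98, -2.35]]
ins 270 [None, None]
ins 315 [[0.18, 0.78, 1.23, 0.0, 1.74, 2.36], [0.18, 0.83, 0.94, 0.0, 1.98, 2.36]]
```

```bash
python3 - <<'E'
from h import *
th=.765
manip.move_ptp(knob(th,.53),kori(th,-1));manip.set_gripper(.6,20)
manip.move_l(knob(th),kori(th,-1),max_speed=.1);print("F",np.round(manip.current_force(),1))
manip.set_gripper(.31);print("w",manip.current_grip_width())
for th in [.6,.45,.3,.15,.06]:
    manip.move_l(knob(th),kori(th,-1),max_speed=.1);print(th,np.round(np.array(manip.current_force())@B,1))
th=.04
while th>-.06:
    manip.move_l(knob(th),kori(th,-1),max_speed=.05);f=np.array(manip.current_force())@B;print(round(th,3),f.round(1))
    if f[0]>12: break
    th-=.01
k=manip.get_calibration("wrist");p,d=manip.grab_frame("wrist");np.savez("w3.npz",p=p,d=d,**k);cv2.imwrite("pics/w3.png",p[:,:,::-1])
print(manip.current_time(),manip.current_grip_width())
E
```

```text
F [0.2 1.2 0.3]
w 0.30680437318420484
0.6 [0.6 0.8 0.2]
0.45 [0.5 0.1 0.2]
0.3 [-0.   0.1  0.5]
0.15 [-0.1  0.3  0.3]
0.06 [0.  0.  0.3]
0.04 [-0.8 -0.3  0.3]
0.03 [ 1.3 -0.1 -0.8]
0.02 [ 0.3 -0.3  0.9]
0.01 [-0.3  0.3 -0.7]
-0.0 [0.4 0.3 0.6]
-0.01 [ 0.4  0.3 -0.9]
-0.02 [-0.6  0.5  0.4]
-0.03 [-0.1  0.  -0.3]
-0.04 [-0.5  0.1 -0.8]
-0.05 [10.4 -0.2  1.5]
11.9167 0.3106436564478313
```

View pics/w3.png

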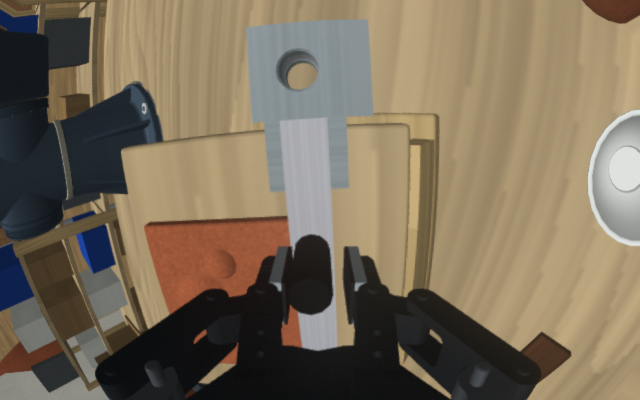

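```bash
python3 - <<'E'
from h import *
th=-.055
while th>-.075:
    manip.move_l(knob(th),kori(th,-1),max_speed=.05);f=np.array(manip.current_force())@B;print(round(th,3),f.round(1))
    if f[0]>22: break
    th-=.005
manip.dwell(.3)
th+=.02;manip.move_l(knob(th),kori(th,-1),max_speed=.05);print(np.array(manip.current_force())@B)
manip.set_gripper(.5);manip.move_l(knob(th,.53),max_speed=.15)
# view fork: camera 79mm on -z, tool z = +y(towards pivot) => camera beyond fork; place camera over the hole
o=ori([0,1]);p0=W([FORK[0],FORK[1]+.06,.50])
manip.move_ptp(p0,o)
k=manip.get_calibration("wrist");p,d=manip.grab_frame("wrist");np.savez("w4.npz",p=p,d=d,**k)
c=proj("wrist",W(FORK),k);print("pred",c,manip.current_time())
a,b=max(int(c[1])-70,0),int(c[0])-90
cv2.imwrite("pics/w4.png",cv2.resize(p[a:a+140,b:b+180,::-1],None,fx=4.2,fy=4.2,interpolation=cv2.INTER_CUBIC));print("crop origin",b,a)
E
```

```text
-0.055 [15.8 -0.4  1.4]
-0.06 [22.1  0.5  1.3]
[1.9998474  0.40402295 0.77842941]
pred [318.31457676 136.03578608] 14.4
crop origin 228 66
```

View pics/w4.png

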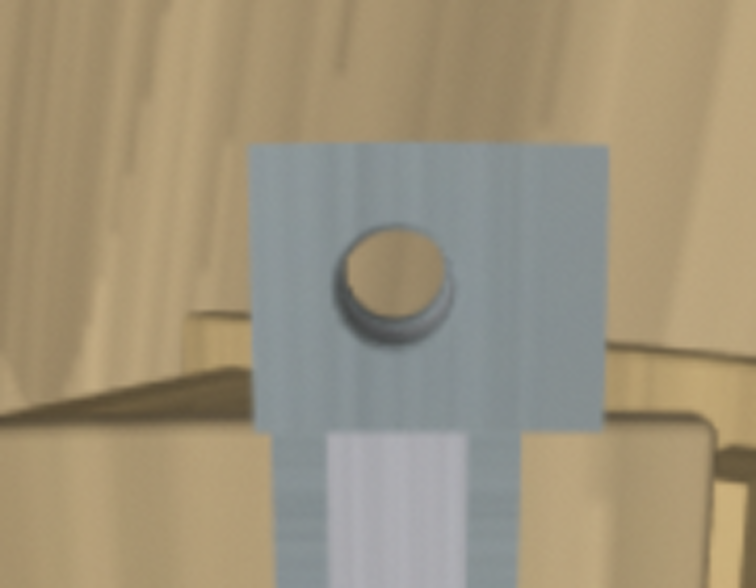

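```bash
python3 - <<'E'
from h import *
f=np.load("w4.npz");k=f;P=cloud("wrist",f["d"],f);Q=P@B
C=f["p"].astype(int);h=Q[...,2];m=(abs(h-.4375)<.004)&(abs(Q[...,0]+.38)<.05)&(abs(Q[...,1]+.05)<.045)&(C.max(-1)-C.min(-1)<40)
X=Q[m];print("fork",m.sum(),"h",np.median(X[:,2]),cv2.minAreaRect(X[:,:2].astype(np.float32)),np.percentile(X[:,:2],[.5,99.5],axis=0))
A=P[m];c=A.mean(0);nn=np.linalg.svd(A-c)[2][2];nn*=np.sign(nn[2]);print("normal",nn,"vs",n)
K=f["camera_matrix"];R=f["R"];tt=f["t"];o=-R.T@tt
def ray(px,hh):
    x=(px[0]-K[0,2])/K[0,0];y=(px[1]-K[1,2])/K[1,1];r=np.hypot(x,y);s=np.tan(r)/r
    d=R.T@np.array([x*s,y*s,1]);l=(hh-o@n)/(d@n);return (o+l*d)@B
e=lambda a,b:(228+(a+.5)/4.2-.5,66+(b+.5)/4.2-.5)
hh=np.median(X[:,2]);print("hole",ray(e(394,284.5),hh))
for q in[(250,145),(608,145),(605,432),(255,432)]:print("corner",ray(e(*q),hh))
E
```

```text
fork 5212 h 0.43690551166319436 ((-0.38148874044418335, -0.05158211290836334), (0.05623915418982506, 0.046433690935373306), 0.8833315372467041) [[-0.40925304 -0.07461629]
 [-0.35366138 -0.02902377]]
normal [0.56345353 0.10354466 0.81963323] vs [0.56481594 0.09986433 0.81915204]
hole [-0.37603593 -0.05204494  0.43690551]
corner [-0.35377153 -0.07411953  0.43690551]
corner [-0.40922236 -0.07465307  0.43690551]
corner [-0.41011552 -0.02871858  0.43690551]
corner [-0.35388596 -0.02846238  0.43690551]
```

```bash
sed -i 's/^FORK=.*/FORK=np.array([-.3757,-.0512,.4378]);PIV=np.array([-.3757,.1938])/' h.py; python3 - <<'E'
from h import *
f=np.load("w1.npz");P=cloud("wrist",f["d"],f)
for nm,c in dict(long=(.5334,.3675),near=(.4756,.3626)).items():
    m=(np.hypot(P[...,0]-c[0],P[...,1]-c[1])<.022)&(abs(P[...,2]-.126)<.004);X=P[m];print(nm,m.sum(),X.mean(0),cv2.minEnclosingCircle(X[:,:2].astype(np.float32)))
f=np.load("top0.npz");P=cloud("top",f["d"],manip.get_calibration("top"));print("mug rim",P[185:190,172:186].reshape(-1,3)[::9].round(3).tolist())
a=np.radians(4.83)
Rz=lambda a:np.array([[0,-np.sin(a),np.cos(a)],[0,np.cos(a),np.sin(a)],[-1,0,0]])
manip.move_ptp([.533,.3675,.27],Rz(a))
k=manip.get_calibration("wrist");p,d=manip.grab_frame("wrist")
P=cloud("wrist",d,k);c=(.5334,.3675)
m=(np.hypot(P[...,0]-c[0],P[...,1]-c[1])<.022)&(abs(P[...,2]-.126)<.004);X=P[m];print("here",m.sum(),X.mean(0),cv2.minEnclosingCircle(X[:,:2].astype(np.float32)))
cv2.imwrite("pics/w5.png",p[150:,120:520,::-1]);print(manip.current_time(),manip.current_qpos().__repr__())
E
```

```text
long 240 [0.53142548 0.36650614 0.12528544] ((0.5312051177024841, 0.3679574728012085), 0.012312757782638073)
near 239 [0.47409347 0.36163465 0.12527974] ((0.47291380167007446, 0.36255475878715515), 0.012427176348865032)
mug rim [[0.602, 0.53, 0.006], [0.603, 0.496, 0.008], [0.6, 0.518, -0.003], [0.587, 0.461, 0.072], [0.596, 0.501, 0.004], [0.592, 0.519, 0.002], [0.579, 0.462, 0.077], [0.588, 0.504, 0.003]]
here 468 [0.53083745 0.3681108  0.12521034] ((0.5309388041496277, 0.3679373860359192), 0.012242471799254417)
15.5667 array([ 5.29770299e-01,  4.99857213e-01,  1.33144242e+00, -3.36152845e-04,
        1.31178306e+00, -1.12217275e+00])
```

View pics/w5.png

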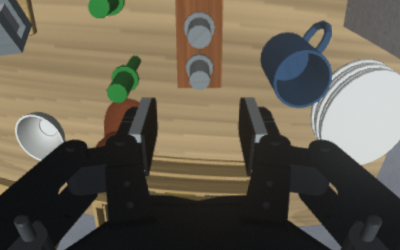

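```bash
python3 - <<'E'
from h import *
x,y=.5318,.3678
manip.set_gripper(.5,60)
manip.move_l([x,y,.15],max_speed=.15);manip.move_l([x,y,.089],max_speed=.08);print("F",np.round(manip.current_force(),1))
manip.set_gripper(0,60);print("w",manip.current_grip_width(),np.round(manip.current_force(),1))
manip.move_l([x,y,.16],max_speed=.08);print("F",np.round(manip.current_force(),1),manip.current_grip_width())
manip.move_l([x,y,.29],max_speed=.2)
o=ori([0,1]);D=.009
manip.move_ptp(W([FORK[0],FORK[1],FORK[2]+.070+D+.035]),o)
manip.dwell(.2)
k=manip.get_calibration("wrist");p,d=manip.grab_frame("wrist");np.savez("w6.npz",p=p,d=d,**k)
print("mouth",proj("wrist",W(FORK),k),"tip",proj("wrist",W(FORK+[0,0,.035]),k),"seat",proj("wrist",W(FORK+[0,0,.105]),k),manip.current_time())
c=proj("wrist",W(FORK+[0,0,.05]),k).astype(int);print(c);a,b=c[1]-80,c[0]-90
cv2.imwrite("pics/w6.png",cv2.resize(p[a:a+160,b:b+180,::-1],None,fx=4,fy=4,interpolation=cv2.INTER_CUBIC));print("org",b,a)
E
```

```text
F [0.3 0.5 0.1]
w 0.26782373327221226 [-0.6 -1.6  5. ]
F [-0.9 -0.1 -1.9] 0.2651260418772919
mouth [317.6859875  199.55607056] tip [317.76334665 213.29713221] seat [318.00558368 256.52497377] 21.0917
[317 220]
org 227 140
```

View pics/w6.png

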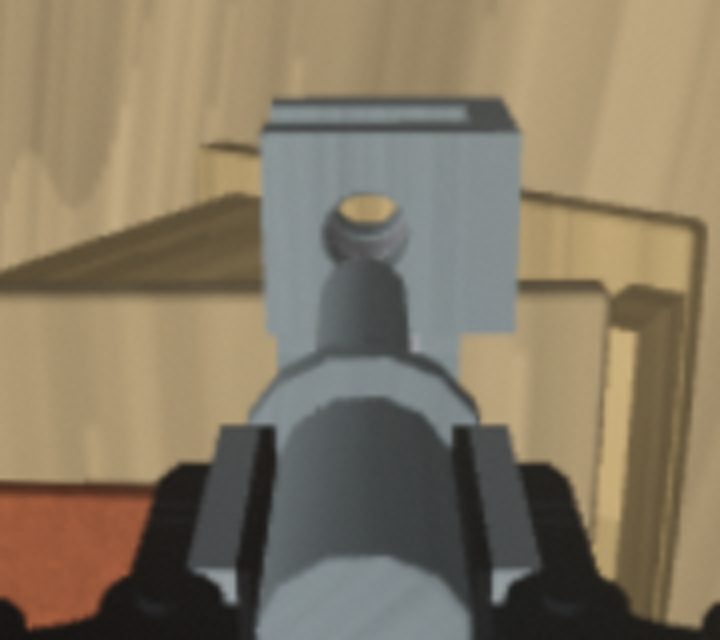

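```bash
python3 - <<'E'
from h import *
f=np.load("w6.npz");P=cloud("wrist",f["d"],f);Q=P@B
T=np.array(manip.current_ee_pos())@B;print("tcp-fork",T-FORK,"force",np.round(manip.current_force(),1))
def at(cx,cy): 
    x,y=int(227+cx/4),int(140+cy/4);return (Q[y-1:y+2,x-1:x+2].reshape(-1,3).mean(0)-FORK).round(4)
for nm,c in dict(top=(365,610),topL=(300,610),topR=(440,610),grip=(365,480),grip2=(365,430),flange=(365,380),flL=(290,390),shank=(365,330),shank2=(365,310),tipc=(370,275),tip2=(370,265)).items(): print(nm,at(*c))
m=(abs(Q[...,0]-T[0])<.02)&(abs(Q[...,1]-T[1])<.03)
for lo,hi in[(.04,.06),(.06,.075),(.08,.1),(.1,.11),(.11,.13),(.13,.16)]:
    X=Q[m&(Q[...,2]-FORK[2]>lo)&(Q[...,2]-FORK[2]<hi)]-FORK;print(lo,len(X),X.mean(0).round(4) if len(X) else 0,np.percentile(X,[3,97],axis=0).round(4).tolist() if len(X) else 0)
E
```

```text
tcp-fork [ 0.0003856  -0.00087587  0.11441392] force [-0.2 -0.1 -2.4]
top [ 1.000e-04 -6.900e-03  1.496e-01]
topL [ 0.0067 -0.007   0.1498]
topR [-0.0077 -0.0071  0.15  ]
grip [ 1.000e-04 -1.350e-02  1.339e-01]
grip2 [ 1.000e-04 -1.370e-02  1.209e-01]
flange [ 1.000e-04 -1.510e-02  1.097e-01]
flL [ 0.0099 -0.0141  0.1101]
shank [-0.     -0.0099  0.0781]
shank2 [-0.0001 -0.0101  0.0698]
tipc [-0.0008 -0.0098  0.0513]
tip2 [-0.0008 -0.0101  0.0476]
0.04 178 [ 0.0003 -0.0083  0.0512] [[-0.0066, -0.0103, 0.0422], [0.0076, -0.0047, 0.0596]]
0.06 178 [ 0.0005 -0.0083  0.0677] [[-0.0066, -0.0102, 0.0606], [0.0075, -0.0045, 0.0744]]
0.08 15 [ 0.0002 -0.0096  0.0816] [[-0.0022, -0.0105, 0.0802], [0.0027, -0.0089, 0.0826]]
0.1 537 [ 0.0004 -0.0142  0.1087] [[-0.0131, -0.0187, 0.1051], [0.0138, -0.0082, 0.11]]
0.11 1393 [ 0.0004 -0.012   0.1201] [[-0.0165, -0.0163, 0.1101], [0.0173, -0.0066, 0.1296]]
0.13 4859 [ 0.0003 -0.0072  0.1468] [[-0.0167, -0.0141, 0.1319], [0.0175, 0.0068, 0.1585]]
```

```bash
cat > ins.py <<'E'
from h import *
import sys
# relative insertion: args: goal depth (tcp h above FORK), step, flimit
def go(h_end,xy,step=.006,lim=25,sp=.05):
    xy=np.array(xy,float);base=np.array(manip.current_force())@B
    h=(np.array(manip.current_ee_pos())@B)[2]-FORK[2]
    while h>h_end+1e-4:
        h=max(h-step,h_end)
        manip.move_l(W([FORK[0]+xy[0],FORK[1]+xy[1],FORK[2]+h]),max_speed=sp)
        f=np.array(manip.current_force())@B-base
        T=np.array(manip.current_ee_pos())@B-FORK
        print(round(h,4),f.round(1),T.round(4),xy.round(4))
        if f[2]>lim or np.hypot(f[0],f[1])>lim: print("STOP");break
        xy+=np.clip(f[:2]*.00006,-.0006,.0006)
    return xy
E
python3 - <<'E'
from ins import *
xy=go(.080,[-.0003,.0003],step=.01)
xy=go(.028,xy,step=.006)
print(manip.current_time(),manip.current_grip_width())
E
```

```text
0.1044 [-0.9 -0.2  0.5] [-0.0002  0.0002  0.104 ] [-0.0003  0.0003]
0.0944 [-0.7  0.1 -0.5] [-0.0003  0.0003  0.0941] [-0.0004  0.0003]
0.0844 [ 0.7 -0.3  0.4] [-0.0003  0.0003  0.0841] [-0.0004  0.0003]
0.08 [0.  0.6 0.1] [-0.0003  0.0003  0.0798] [-0.0004  0.0003]
0.0738 [-0.2 -2.   0.1] [-0.0003  0.0003  0.0734] [-0.0004  0.0003]
0.0678 [-0.1 -0.8  0.7] [-0.0003  0.0002  0.0674] [-0.0004  0.0002]
0.0618 [ 0.4 -1.4  0.2] [-0.0003  0.0001  0.0614] [-0.0004  0.0001]
0.0558 [ 0.5 -0.8  0.5] [-0.0003  0.0001  0.0554] [-0.0003  0.0001]
0.0498 [ 0.3 -0.4  0.5] [-0.0003 -0.      0.0494] [-0.0003  0.    ]
0.0438 [ 0.1 -1.  -0. ] [-0.0002 -0.      0.0434] [-0.0003 -0.    ]
0.0378 [ 0.1 -0.5 -0.1] [-0.0002 -0.0001  0.0374] [-0.0003 -0.0001]
0.0318 [-0.7 -0.4  0.1] [-0.0002 -0.0001  0.0314] [-0.0003 -0.0001]
0.028 [ 0.  -1.  -0.3] [-0.0003 -0.0001  0.0278] [-0.0003 -0.0001]
24.775 0.27137790406023965
```

```bash
python3 - <<'E'
from ins import *
xy=go(.002,[-.0003,-.0001],step=.002,lim=20,sp=.03)
print(manip.current_time(),manip.current_grip_width())
k=manip.get_calibration("wrist");p,d=manip.grab_frame("wrist");Q=cloud("wrist",d,k)@B
cv2.imwrite("pics/w7.png",cv2.resize(p[120:320,200:440,::-1],None,fx=3,fy=3))
E
```

```text
0.0258 [0.  0.3 1.5] [-0.0003 -0.0001  0.0257] [-0.0003 -0.0001]
0.0238 [-0.3  0.8  0.6] [-0.0003 -0.0001  0.0237] [-0.0003 -0.0001]
0.0218 [0.3 1.4 0.7] [-0.0003 -0.      0.0217] [-0.0003 -0.    ]
0.0198 [-0.8  0.2  0.6] [-0.0003  0.      0.0197] [-0.0003  0.0001]
0.0178 [-0.5  0.8  0.2] [-0.0003  0.0001  0.0177] [-0.0003  0.0001]
0.0158 [-0.2 -0.1  1.2] [-0.0004  0.0001  0.0157] [-0.0004  0.0001]
0.0138 [0.4 0.2 0.9] [-0.0004  0.0001  0.0137] [-0.0004  0.0001]
0.0118 [ 0.2 -0.3  0.9] [-0.0003  0.0001  0.0117] [-0.0004  0.0001]
0.0098 [ 0.2 -0.1  1.4] [-0.0003  0.0001  0.0098] [-0.0004  0.0001]
0.0078 [ 2.1  0.2 12.9] [-0.0003  0.      0.0096] [-0.0003  0.0001]
0.0058 [ 2.5 -0.7 22.9] [-0.0004  0.      0.0095] [-0.0002  0.0001]
STOP
27.525 0.26648272942345513
```

View pics/w7.png

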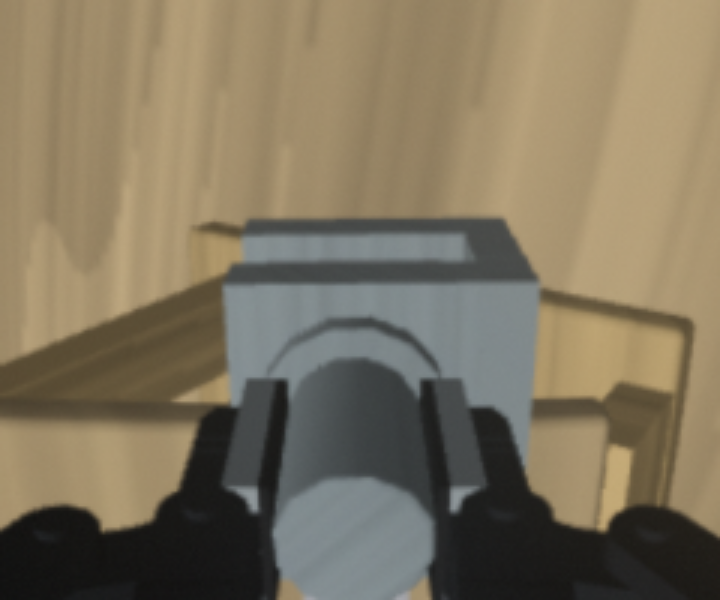

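The flange sits flat on the fork and the stop was hard, at the expected height. Next I release, back off and check.

```bash
python3 - <<'E'
from h import *
T=FORK+[-.0003,0,.0096]
manip.move_l(W(T),max_speed=.03)
manip.set_gripper(.5)
manip.move_l(W(T+[0,0,.07]),max_speed=.08);manip.move_l(W(T+[0,.03,.13]),max_speed=.15)
manip.dwell(.2)
k=manip.get_calibration("wrist");p,d=manip.grab_frame("wrist");Q=cloud("wrist",d,k)@B-FORK
m=(np.hypot(Q[...,0],Q[...,1])<.018)&(Q[...,2]>.036)&(Q[...,2]<.06);print("grip top",m.sum(),np.median(Q[m],0))
m2=(np.hypot(Q[...,0],Q[...,1])<.019)&(Q[...,2]>.002)&(Q[...,2]<.012);print("flange top",m2.sum(),np.median(Q[m2],0))
cv2.imwrite("pics/w8.png",p[:,:,::-1]);print(manip.current_time(),np.round(manip.current_force(),1))
E
```

```text
grip top 721 [-0.00217379 -0.00208096  0.04501476]
flange top 356 [-0.0006226  -0.00988566  0.00501031]
30.0583 [ 0.8 -0.5 -0.6]
```

View pics/w8.png

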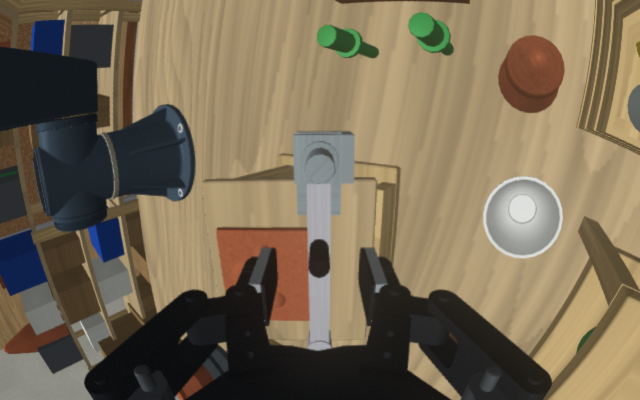

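```bash
python3 -c "
from bench import manip
manip.sign_off();print(manip.current_time())"
```

```text
the job is handed in; nothing more can be done
the job is handed in; nothing more can be done
```

The bar is closed in the fork, and the long pin is through fork and bar with its head home. I let go, backed off and handed the job in at about 30 s of the 58 s.

- **Bar:** I caged the knob between the fingers and swung the bar down until it met a firm stop, with the force rising to 22 N. The wrist picture then showed the fork and bar holes lined up.
- **Pin choice:** The long plain pin was the middle one in the block. The short pin's flange rests on the block, and the collared pin has a visibly thick shank.
- **Insertion:** The pin slid in with side forces of 2 N or less. It stopped hard at 23 N at the expected height.
- **Last check after letting go:** I measured the flange top 5 mm and the head top 45 mm above the fork, against 6 and 46 mm nominal. That is fully home within the calibration error. The head top read about 2 to 3 mm off the hole axis, which puts any lean below about 0.06 rad (limit 0.1). No contact force remained on the robot.
- **Not checked:** I did not re-measure the bystanders or the other two pins at the end. Every move was planned clear of them and no unexpected force showed. The hand-in reports no verdict.

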